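# Rebuild the spindle stack of a banding wheel

## Task

The sculptor's green banding wheel is apart for cleaning: put the ball bearing down over its upright spindle until it lies flat on the column, then put the short plain metal spacer tube over the spindle so that it stands flat on the bearing. Leave the black hand nut lying where it is; it goes on later, after greasing.

Things in the scene. Friction and masses are not known exactly. Their poses are not given: they have to be found in the camera images.
- seat (a point): Centre of the flat column top where the bearing must lie, 45 mm above the table; z up the spindle. Green cast base, fixed to the table: disc 150 mm across, 14 mm high; column 54 mm across up to the seat; above the seat a bare steel spindle 60 mm high (tip 105 mm above the table), 20 mm thick at the seat, tapering to 10 mm at 46 mm up and 6 mm at the tip.
- bearing: The ball bearing: a flat steel ring lying on the table, 56 mm outside, 34 mm bore, 18 mm high, with a circle of dark balls showing in its top face. About 0.18 kg. Origin: centre of its underside; z is the ring's axis, up.
- spacer: The spacer: a plain aluminium tube standing on the table, 46 mm outside, 34 mm bore, 26 mm high. About 0.06 kg. Origin: centre of its underside; z is the tube's axis, up. (The taller, white ceramic tube, 60 mm high and 42 mm across, is a kiln post and not part of the wheel.)
- star_nut: The retainer, to be left alone: a black five-lobed plastic hand nut with a brass boss, 48 mm across, 24 mm high, lying on the table. Origin: centre of its underside.
Things that resemble listed ones, but are neither listed nor needed, are in the scene too. What is shaped like the bearing but red is not meant.

How it is judged:
By the outcome, as a careful person would: the job done as asked, in the order asked, and still so for the second after the job is handed in, with the robot touching nothing.
It also fails if it takes over 58 s, if anything falls off the work surface, if the arm or the gripper's body presses on something with over 40 N, if the wrist force passes 120 N, or if a joint passes its speed limit or range.

## Robot

A 7-joint arm with a two-finger parallel gripper is mounted at the origin on the work surface. World frame = base frame: x ahead of the robot, y to its left, z up, the work surface at z = 0. Lengths are in m, angles in rad, forces in N, time in s.
With the tool pointing down it reaches from about 0.4 to 0.875 m from the base axis. Payload 19.3 kg.
Tool frame: the origin (TCP) lies on the centre line of the jaws, within the pads' length; the fingertips stand 14 mm ahead of it and the grasp point (between the pads) lies 5 mm behind it (bot.tip_extent is the distance from the TCP to the fingertips, in m); z points along the fingers, y is the line along which they close (so a half turn about z gives the same grasp; the last joint's range is limited). The gripper opens to 85 mm and grips with 20 to 120 N. Pads are 22 mm wide; open, the fingers measure 114 mm over their backs; the gripper's body (76 mm by 85 mm) begins 54 mm behind the grasp point. The pads swing forward as they close: fully open they stand 13 mm farther back than shut.
Start: joints at [-1.334, 0.521, -0.036, 1.599, 0.021, 1.021, -0.113], TCP at [0.189, 0.596, 0.245] pointing down, gripper open.
Joint ranges: [-2.91, 2.91], [-0.3, 2.13], [-1.5, 1.42], [0.17, 2.43], [-1.26, 4.41], [0.16, 1.93], [-2.52, 2.52]. Speed limits (rad/s): [1.89, 1.89, 2.39, 2.39, 3.01, 3.01, 3.01].

## Interface

Orientations are given as [roll, pitch, yaw] about the fixed x, y, z axes, in that order (R = Rz(yaw) Ry(pitch) Rx(roll)).
In Python, from workcell import monitor, grab_frame, camera_model, bot gives the robot as it stands.
- The arm moves only by the tool move_arm, never from a script. Its argument "moves" is a list of rows, each a list of 4 numbers: the shift along the world's x, y, z in mm, then the turn about the world's z in rad. A call has 1 to 12 rows; each row is the pose to reach, as a shift and turn from the pose commanded when the call began; what a row does not reach only later rows make up. A row lasts 1/8 s, in which the tool goes at most 62.5 mm and 10.7 degrees, less where a joint would pass 70% of its speed; a pose out of reach is approached as far as the arm can. A call with a gripper value outside its range is refused whole. "gripper" is the opening, from 0 (shut) to 1 (fully open), set as the call begins (left out, the last holds). The fingers move at their own pace and stop on an object; "newtons" is the grip in N (left out, the last holds). Time passes only in rows, so rows that repeat a pose let the fingers close. It gives the time, the measured TCP pose, the force, the opening and the grip force at its end, in the units of the state.
- monitor.observe(): the state, without advancing time (a new reading comes with each control period).
- grab_frame(name): name is "scene" or "top" or "wrist"; returns the picture (480x640x3 uint8, blue, green, red); there is no depth.
- camera_model(name): a dict with "vfov" (degrees; the focal length in pixels is half the picture's height over the tangent of half this angle, whatever the lens; pixels are square), "cx", "cy" (the principal point, pixels), "k1" (the pictures are not rectified: a ray, as slopes to the right and down, at radius r is drawn at 1 + k1 r^2 times it, then the intrinsics apply), "R" (3x3) and "t" (3): a world point X has camera coordinates R X + t; the wrist camera has in their place "T_tool_cam" (4x4, takes a point from camera to tool coordinates, whose origin is the TCP and whose axes are the flange's). Camera axes: x right, y down, z forward; pixel columns grow to the right and rows downward; lengths in m; the calibration is good to about 2 mm. A picture is of the moment at which its call begins: read the wrist's pose just before it. camera_model takes no time and is no camera call.
- bot.job_done(): hands the job in; it is judged then, once.
The state is a dict: "clock": time; "qpos": joint angles; "qd": joint speeds; "joint_efforts": joint torques, N m; "position": TCP position; "tool_rot": TCP orientation; "force": force on the tool from outside, world axes, zero at the start; "moment": the same for the moment, N m; "grip_width": finger opening in m; "finger_force": force on a finger pad.
Only numpy, scipy, OpenCV 4.12 (cv2) and the standard library are available. Lean on these libraries where they do the work, as an engineer would, in place of code of your own. Each camera call takes 0.05 s, during which the arm holds its last target. There are 200 camera calls.

## Working session

There is one attempt and no reset: what is moved stays moved. The work goes in short steps, Python scripts to look and compute and a tool call to move; the robot and the scene stay as the last step left them, time stands still between calls to the robot, and variables do not carry over. Pictures are saved under pics/ and viewed, at most 11 in all, crops included, and the job is handed in when it is done.

Besides the shell and the picture viewer there is one more tool, called after ">>>" by a JSON object that holds its "fn" and its "kwargs", one argument or row to a line. move_arm: Moves the arm, as the interface text tells. Its arguments: {"type":"object","properties":{"moves":{"type":"array","items":{"type":"array","items":{"type":"number"}}},"gripper":{"type":"number"},"newtons":{"type":"number"}},"required":["moves"]}

```bash
mkdir -p pics
cat > h.py <<'E'
import numpy as np, cv2
from workcell import monitor, grab_frame, camera_model, bot
from scipy.spatial.transform import Rotation as Ro
def cam(name, st=None):
    m=camera_model(name); f=240/np.tan(np.radians(m["vfov"])/2)
    if "R" in m: R=np.array(m["R"]);t=np.array(m["t"])
    else:
        T=np.eye(4);T[:3,3]=st["position"];T[:3,:3]=Ro.from_euler("xyz",st["tool_rot"]).as_matrix() if np.size(st["tool_rot"])==3 else np.array(st["tool_rot"])
        W=np.linalg.inv(T@np.array(m["T_tool_cam"]));R=W[:3,:3];t=W[:3,3]
    return dict(f=f,cx=m["cx"],cy=m["cy"],k=m["k1"],R=R,t=t)
def ray(c,p):
    d=np.array([(p[0]-c["cx"])/c["f"],(p[1]-c["cy"])/c["f"]]);u=d.copy()
    for _ in range(30): u=d/(1+c["k"]*(u@u))
    return -c["R"].T@c["t"], c["R"].T@np.array([u[0],u[1],1])
def onz(c,p,z):
    o,d=ray(c,p); return o+d*(z-o[2])/d[2]
def proj(c,X):
    x=c["R"]@np.array(X)+c["t"];u=x[:2]/x[2];u=u*(1+c["k"]*(u@u));return c["f"]*u+[c["cx"],c["cy"]]
E
python3 - <<'E'
from h import *
s=monitor.observe();print(s)
for n in("scene","top","wrist"):
    cv2.imwrite(f"pics/{n}0.png",grab_frame(n))
    c=cam(n,s);print(n,camera_model(n)["k1"],-c["R"].T@c["t"],c["R"][2])
E
```

```text
{'clock': 0.0, 'qpos': array([-1.33419244,  0.52204382, -0.03630336,  1.59997292,  0.02121255,
        1.02108682, -0.11281807]), 'qd': array([-1.00311709e-03,  1.34436238e-04,  3.29318549e-05,  1.19428213e-05,
        5.46668051e-04, -6.24867969e-04, -7.62900385e-04]), 'joint_efforts': array([ 1.68061797e-03, -9.27089810e+01,  1.98043115e+00, -3.69948828e+01,
        1.77950808e-02,  7.96183886e-03,  1.91962278e-05]), 'position': array([0.18871575, 0.59551006, 0.24471998]), 'tool_rot': array([-3.14047154e+00,  1.01655002e-04,  2.83474586e+00]), 'force': array([-0.41445981, -0.41182893,  0.22163202]), 'moment': array([ 0.04979589, -0.03683947, -0.00299926]), 'finger_force': 0.0, 'grip_width': 0.08557142244900975}
scene 0.01091816281416165 [1.0397543  0.1946766  0.60142661] [-0.64182812 -0.2274667  -0.73233569]
top -0.015676964277214323 [0.4110666  0.00938619 0.89323577] [ 0.17431379  0.01588688 -0.98456199]
wrist -0.0026995150600802324 [0.11748453 0.61753219 0.37451412] [ 0.2821102  -0.09068024 -0.95508687]
```

View pics/top0.png

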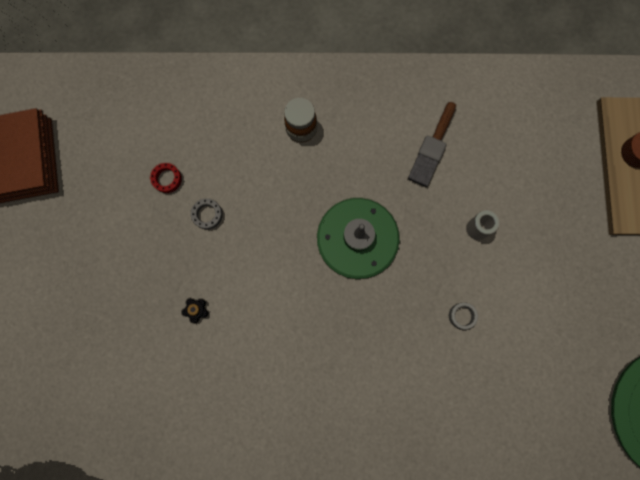

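View pics/scene0.png

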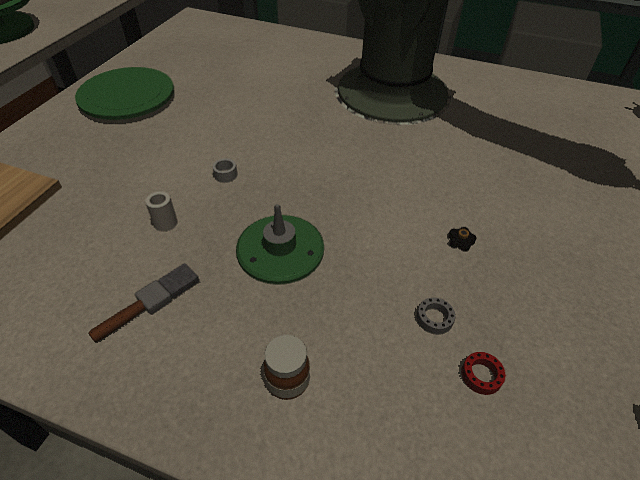

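The top picture shows the bearing at (207,214), the spacer at (462,316), the column and spindle at (360,234), the kiln post at (486,224), the nut at (196,309) and the red ring at (166,178). The scene view shows the same layout: bearing (437,315), spacer (225,170), spindle tip (278,207).

Run:
```python
from h import *
t=cv2.imread("pics/top0.png");s=cv2.imread("pics/scene0.png");ct=cam("top");cs=cam("scene")
for n,im,c in(("top",t,ct),("scene",s,cs)):
    for k,p,z in(("bearing",(207,214) if n=="top" else (437,315),.018),("spacer",(462,316) if n=="top" else (225,165),.026),("seat",(360,234) if n=="top" else (280,235),.045),("tip",(360,230) if n=="top" else (277.5,206),.105),("post",(486,219) if n=="top" else (159,199),.06),("nut",(196,309) if n=="top" else (461,238),.012),("red",(166,178) if n=="top" else (484,373),.018)):
        print(n,k,onz(c,p,z).round(4))
# green disc
for n,im,c in(("top",t,ct),("scene",s,cs)):
    h=cv2.cvtColor(im,cv2.COLOR_BGR2HSV);m=cv2.inRange(h,(45,90,30),(85,255,255))
    for q in cv2.findContours(m,cv2.RETR_EXTERNAL,cv2.CHAIN_APPROX_NONE)[0]:
        if 2000<cv2.contourArea(q):
            e=cv2.fitEllipse(q)
            P=np.array([onz(c,p[0],.014)[:2] for p in q.astype(float)]); (x,y),r=cv2.minEnclosingCircle(P.astype(np.float32)); print(n,"disc",e[0],x,y,r)
A=np.hstack([cv2.resize(t[y-25:y+25,x-25:x+25],(260,260),interpolation=2) for x,y in((207,214),(462,316),(360,234))])
B=np.hstack([cv2.resize(s[y-25:y+25,x-25:x+25],(260,260),interpolation=2) for x,y in((437,315),(225,170),(280,230))])
cv2.imwrite("pics/crops.png",cv2.convertScaleAbs(np.vstack([A,B]),alpha=1.6))
```

```text
top bearing [0.6188 0.2272 0.018 ]
top spacer [ 0.4414 -0.2226  0.026 ]
top seat [ 0.5792 -0.0468  0.045 ]
top tip [ 0.5739 -0.0428  0.105 ]
top post [ 0.6044 -0.2604  0.06  ]
top nut [0.4486 0.2393 0.012 ]
top red [0.6859 0.3063 0.018 ]
scene bearing [0.6253 0.2311 0.018 ]
scene spacer [ 0.4411 -0.2258  0.026 ]
scene seat [ 0.5863 -0.0411  0.045 ]
scene tip [ 0.5811 -0.0444  0.105 ]
scene post [ 0.5988 -0.2598  0.06  ]
scene nut [0.4498 0.2399 0.012 ]
scene red [0.6933 0.3084 0.018 ]
top disc (628.0478515625, 410.22930908203125) 0.2865036725997925 -0.5188560485839844 0.08898749947547913
top disc (357.77972412109375, 238.13143920898438) 0.5785554647445679 -0.044770047068595886 0.0733412429690361
scene disc (280.6263732910156, 250.09832763671875) 0.5858160257339478 -0.043139513581991196 0.0760502889752388
scene disc (123.93673706054688, 92.50897979736328) 0.2713789641857147 -0.5878453850746155 0.11909672617912292
```

View pics/crops.png

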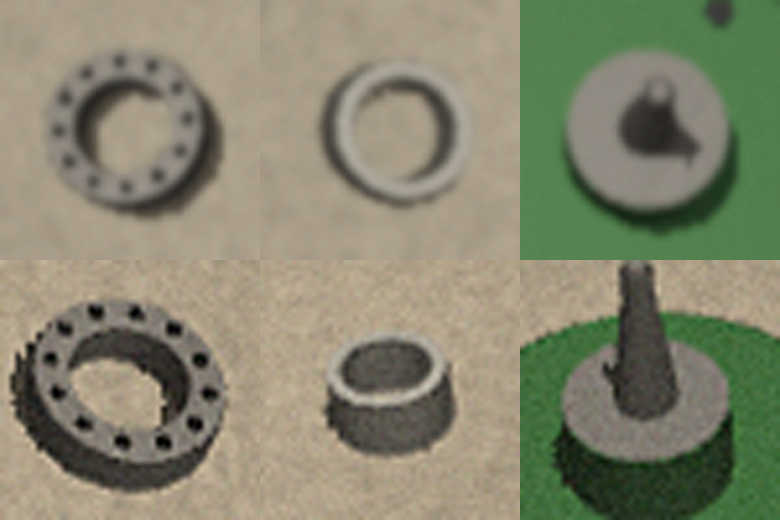

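The crops show clean rims. The top-face centres, in top-view pixels, are about: bearing (206.2,214), spacer (464.3,316), column (359.3,233.8) and spindle tip (361.5,226). I'll measure properly with rim ellipses, then go above the bearing.

Run:
```python
from h import *
ct=cam("top");cs=cam("scene")
# scene crop centres (5.2 px scale): bearing (129,380-260), spacer(388-260,370-260), column(645-520,398-260)
def cr(p,o): return np.array(p)/5.2+np.array(o)-25
print("bear",onz(ct,(206.2,214),.018),onz(cs,cr((129,121),(437,315)),.018))
print("spac",onz(ct,(464.3,316),.026),onz(cs,cr((128,110),(225,170)),.026))
print("seat",onz(ct,(359.3,233.8),.045),onz(cs,cr((126,138),(280,230)),.045))
print("tip",onz(ct,(361.5,225.9),.105),onz(cs,cr((116,4),(280,230)),.105), bot.tip_extent)
```

```text
bear [0.61879339 0.22866166 0.018     ] [0.62239138 0.23019473 0.018     ]
spac [ 0.44143377 -0.22654013  0.026     ] [ 0.44446879 -0.22476523  0.026     ]
seat [ 0.57959076 -0.04559709  0.045     ] [ 0.57975902 -0.04542963  0.045     ]
tip [ 0.58067421 -0.04527089  0.105     ] [ 0.58076402 -0.04486715  0.105     ] 0.014
```

>>> {"fn": "move_arm", "kwargs": {
  "moves": [
    [40, -35, 0, 0],
    [80, -70, 0, 0],
    [120, -105, 0, 0.1],
    [160, -140, 0, 0.2],
    [205, -175, 0, 0.3],
    [250, -210, 0, 0.4],
    [295, -250, 0, 0.5],
    [340, -290, 0, 0.6],
    [385, -330, 0, 0.7],
    [415, -355, 0, 0.7],
    [432, -368, 0, 0.7],
    [432, -368, 0, 0.7]
  ],
  "gripper": 1
}}

```text
clock: 1.65
position: [0.6211, 0.2273, 0.2448]
tool_rot: [-3.142, -0.001, -2.75]
force: [-0.6, -0.0, -0.5]
grip_width: 0.0854
finger_force: 0.0
```

Run:
```python
from h import *
s=monitor.observe();im=grab_frame("wrist");cv2.imwrite("pics/w1.png",im);c=cam("wrist",s)
print(s["clock"],proj(c,[.6205,.2295,.018]),proj(c,[.6205,.2295,.0]))
```

```text
1.65 [321.28528681 206.61452715] [321.10688221 202.71488388]
```

View pics/w1.png

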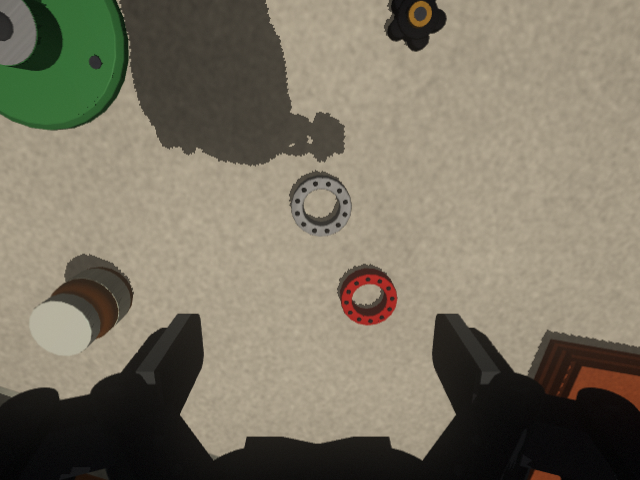

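The wrist view shows the bearing at (321,206), which matches my prediction, with the red ring clear of the closing line. Next I'll measure the fingertip depth from the image, since the inner pad tips at (203,315) and (433,315) are 85 mm apart, and descend part of the way.

Run:
```python
from h import *
m=camera_model("wrist");T=np.array(m["T_tool_cam"]);f=240/np.tan(np.radians(m["vfov"])/2);print(f,T.round(3))
z=f*.0854/230
for p in((203,315),(433,315)): print(T@[(p[0]-m["cx"])/f*z,(p[1]-m["cy"])/f*z,z,1])
```

```text
396.4459552031702 [[-0.    -0.955 -0.296  0.075]
 [ 1.    -0.     0.    -0.001]
 [-0.    -0.296  0.955 -0.13 ]
 [ 0.     0.     0.     1.   ]]
[ 0.00615963 -0.04376631  0.00289009  1.        ]
[0.00614024 0.04163369 0.00287054 1.        ]
```

>>> {"fn": "move_arm", "kwargs": {
  "moves": [
    [0, 2, -50, 0],
    [-0.5, 2, -100, 0],
    [-0.5, 2, -140, 0],
    [-0.5, 2, -165, 0],
    [-0.5, 2, -185, 0],
    [-0.5, 2, -195, 0],
    [-0.5, 2, -205, 0],
    [-0.5, 2, -205, 0]
  ]
}}

```text
clock: 2.7
position: [0.6201, 0.2298, 0.0401]
tool_rot: [3.142, -0.0, -2.748]
force: [-0.6, 0.3, 0.4]
grip_width: 0.0853
finger_force: 0.0
```

>>> {"fn": "move_arm", "kwargs": {
  "moves": [
    [0, 0, -10, 0],
    [0, 0, -20, 0],
    [0, 0, -26, 0],
    [0, 0, -26, 0]
  ],
  "gripper": 0.8,
  "newtons": 40
}}

```text
clock: 3.2
position: [0.62, 0.2297, 0.0137]
tool_rot: [-3.142, -0.001, -2.748]
force: [-0.3, 0.0, -0.2]
grip_width: 0.0681
finger_force: 0.0
```

>>> {"fn": "move_arm", "kwargs": {
  "moves": [
    [0, 0, 0, 0],
    [0, 0, 0, 0],
    [0, 0, 0, 0],
    [0, 0, 0, 0],
    [0, 0, 0, 0],
    [0, 0, 0, 0]
  ],
  "gripper": 0.5
}}

```text
clock: 3.95
position: [0.6204, 0.2299, 0.0149]
tool_rot: [3.142, 0.0, -2.748]
force: [-2.8, -0.9, 6.5]
grip_width: 0.0551
finger_force: 41.8
```

>>> {"fn": "move_arm", "kwargs": {
  "moves": [
    [0, 0, 10, 0],
    [0, 0, 50, 0],
    [0, 0, 100, 0],
    [0, 0, 145, 0],
    [0, 0, 167, 0],
    [0, 0, 167, 0],
    [0, 0, 167, 0]
  ]
}}

```text
clock: 4.82
position: [0.6198, 0.2296, 0.1804]
tool_rot: [-3.142, -0.001, -2.748]
force: [-0.8, 0.2, -2.2]
grip_width: 0.0546
finger_force: 43.2
```

Run:
```python
from h import *
s=monitor.observe();im=grab_frame("wrist");im2=grab_frame("scene");print(s["position"],s["force"])
cv2.imwrite("pics/w2.png",cv2.resize(np.hstack([im,im2]),(800,300),interpolation=3))
cv2.imwrite("pics/w2f.png",im);cv2.imwrite("pics/s2f.png",im2)
```

```text
[0.61982001 0.22959308 0.18041595] [-0.76371173  0.15359728 -2.18225548]
```

View pics/w2.png

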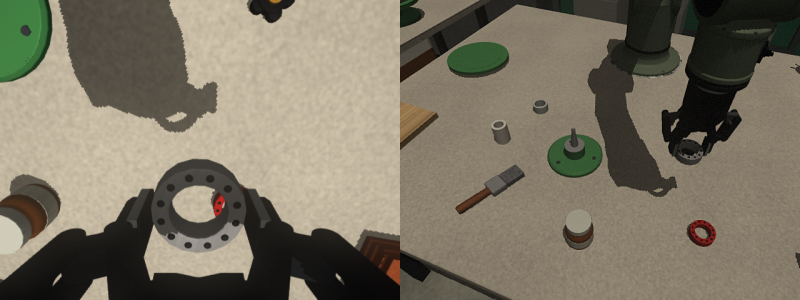

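The bearing is held between the pads, centred in image x. I'll check its centre and level more closely from the ball dots.

Run:
```python
from h import *
im=cv2.imread("pics/w2f.png")[240:420,220:420]
cv2.imwrite("pics/c2.png",cv2.convertScaleAbs(cv2.resize(im,(667,600),interpolation=2),alpha=2.2,beta=0))
s={"position":np.array([.6198,.2296,.1804]),"tool_rot":np.array([np.pi,0,-2.748])};c=cam("wrist",s)
for z in(.182,.186): print(proj(c,[.6198,.2296,z]),[proj(c,np.array([.6198,.2296,z])+.028*np.array(v)).round(1) for v in np.array([[np.cos(a),np.sin(a),0] for a in -2.748+np.arange(4)*np.pi/2])])
```

```text
[320.93827596 335.93258225] [array([321.1, 263.9]), array([244.3, 335.9]), array([320.8, 400.1]), array([397.6, 335.9])]
[321.03646713 341.78086212] [array([321.2, 268. ]), array([242.3, 341.8]), array([320.9, 407.3]), array([399.8, 341.7])]
```

View pics/c2.png

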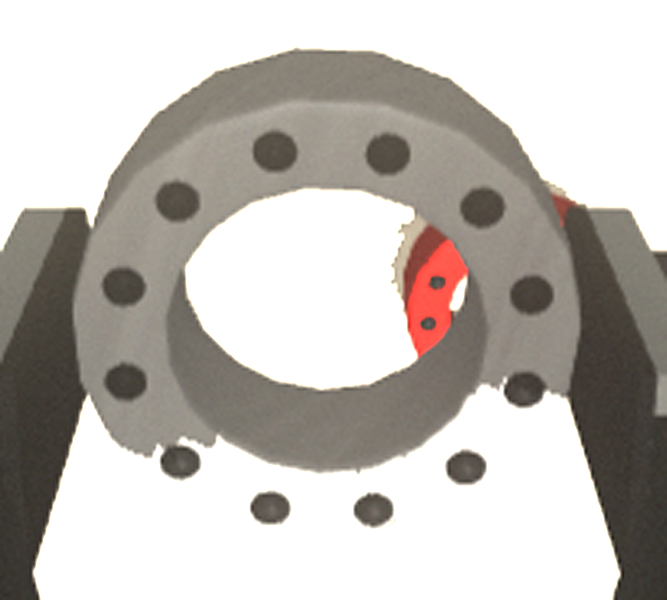

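Held level and centred to within about 1 mm, with top rim edges at (242,~330) and (394,~330). Now over the spindle.

>>> {"fn": "move_arm", "kwargs": {
  "moves": [
    [-5, -30, 0, 0],
    [-10, -70, 0, 0],
    [-17, -115, 0, 0],
    [-23, -160, 0, 0],
    [-30, -205, 0, 0],
    [-36, -245, 0, 0],
    [-39, -266, 0, 0],
    [-40, -274, 0, 0],
    [-40, -274, 0, 0],
    [-40, -274, 0, 0],
    [-40, -274, 0, 0]
  ]
}}

```text
clock: 6.3
position: [0.5804, -0.0431, 0.1812]
tool_rot: [3.141, 0.0, -2.747]
force: [0.8, 0.9, -2.3]
grip_width: 0.0549
finger_force: 43.2
```

Run:
```python
from h import *
s=monitor.observe();im=grab_frame("wrist");im2=grab_frame("scene");im3=grab_frame("top");print(s["position"],s["force"])
cw=cam("wrist",s);cs=cam("scene");ct=cam("top")
print([proj(cw,[.58,-.0454,z]).round(1) for z in(.045,.105)])
p=s["position"];print("bearing top centre scene/top",proj(cs,[p[0],p[1],p[2]+.0035]),proj(ct,[p[0],p[1],p[2]]))
a=cv2.resize(im[200:440,180:460],(466,400),interpolation=2);b=cv2.resize(im2[100:300,200:367],(334,400),interpolation=2)
cv2.imwrite("pics/w3.png",cv2.convertScaleAbs(np.hstack([a,b]),alpha=1.7))
```

```text
[ 0.58038786 -0.04312801  0.18123946] [ 0.75482832  0.91983384 -2.29251271]
[array([316.4, 231.4]), array([316.1, 260.6])]
bearing top centre scene/top [275.47950341 165.50645285] [363.62619263 215.12317543]
```

View pics/w3.png

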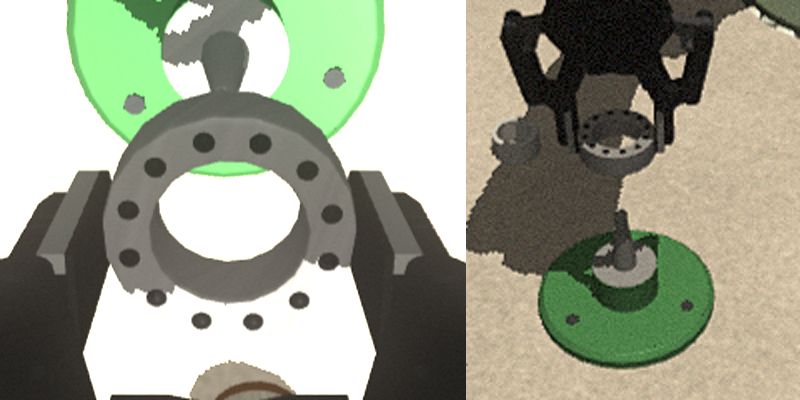

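The wrist view shows the column top centred at about (316,231), as predicted. The scene view shows the bearing level above the spindle. Now lowering it.

>>> {"fn": "move_arm", "kwargs": {
  "moves": [
    [-0.5, -1.5, -15, 0],
    [-0.5, -1.5, -35, 0],
    [-0.5, -1.5, -55, 0],
    [-0.5, -1.5, -75, 0],
    [-0.5, -1.5, -92, 0],
    [-0.5, -1.5, -105, 0],
    [-0.5, -1.5, -112, 0],
    [-0.5, -1.5, -116, 0],
    [-0.5, -1.5, -116, 0]
  ]
}}

```text
clock: 7.58
position: [0.5799, -0.0457, 0.0654]
tool_rot: [-3.142, 0.0, -2.748]
force: [0.3, 0.7, -1.5]
grip_width: 0.0547
finger_force: 43.2
```

>>> {"fn": "move_arm", "kwargs": {
  "moves": [
    [0, 0, -1, 0],
    [0, 0, -2, 0],
    [0, 0, -3, 0],
    [0, 0, -4, 0],
    [0, 0, -4, 0],
    [0, 0, -4, 0]
  ]
}}

```text
clock: 8.32
position: [0.5798, -0.0457, 0.0613]
tool_rot: [-3.142, -0.0, -2.748]
force: [-0.1, -0.6, -1.5]
grip_width: 0.0547
finger_force: 43.2
```

>>> {"fn": "move_arm", "kwargs": {
  "moves": [
    [0, 0, -0.5, 0],
    [0, 0, -1, 0],
    [0, 0, -1.5, 0],
    [0, 0, -1.5, 0],
    [0, 0, -1.5, 0]
  ]
}}

```text
clock: 8.95
position: [0.5798, -0.0457, 0.0599]
tool_rot: [-3.142, 0.0, -2.748]
force: [-1.3, -0.5, 2.8]
grip_width: 0.0549
finger_force: 43.6
```

Contact made. The force rose by about 4.5 N at TCP z = 60 mm, the height expected for the seat. Releasing gently.

>>> {"fn": "move_arm", "kwargs": {
  "moves": [
    [0, 0, 0, 0],
    [0, 0, 0, 0],
    [0, 0, 0, 0],
    [0, 0, 0, 0]
  ],
  "gripper": 0.85
}}

```text
clock: 9.45
position: [0.5798, -0.0457, 0.0598]
tool_rot: [-3.142, 0.0, -2.748]
force: [-0.1, 0.5, -1.1]
grip_width: 0.0725
finger_force: 0.0
```

>>> {"fn": "move_arm", "kwargs": {
  "moves": [
    [0, 0, 10, 0],
    [0, 0, 30, 0],
    [0, 0, 60, 0],
    [0, 0, 100, 0],
    [0, 0, 140, 0],
    [0, 0, 165, 0],
    [0, 0, 165, 0]
  ],
  "gripper": 1
}}

```text
clock: 10.32
position: [0.5806, -0.0457, 0.2273]
tool_rot: [-3.14, 0.004, -2.749]
force: [-0.0, -0.9, -0.9]
grip_width: 0.0855
finger_force: 0.0
```

Run:
```python
from h import *
s=monitor.observe();im=grab_frame("wrist");im2=grab_frame("scene");print(s["position"],s["force"])
cw=cam("wrist",s);cs=cam("scene")
print([proj(cw,[.58,-.0454,z]).round(1) for z in(.063,.105)],proj(cs,[.58,-.0454,.063]))
a=cv2.resize(im[140:340,200:433],(466,400),interpolation=2);b=cv2.resize(im2[180:300,230:330],(334,400),interpolation=2)
cv2.imwrite("pics/w4.png",cv2.convertScaleAbs(np.hstack([a,b]),alpha=1.7))
```

```text
[ 0.58061592 -0.04574857  0.22731283] [-0.0108932  -0.93752734 -0.92585285]
[array([320.1, 221.9]), array([320.4, 237.6])] [278.61551122 224.08517683]
```

View pics/w4.png

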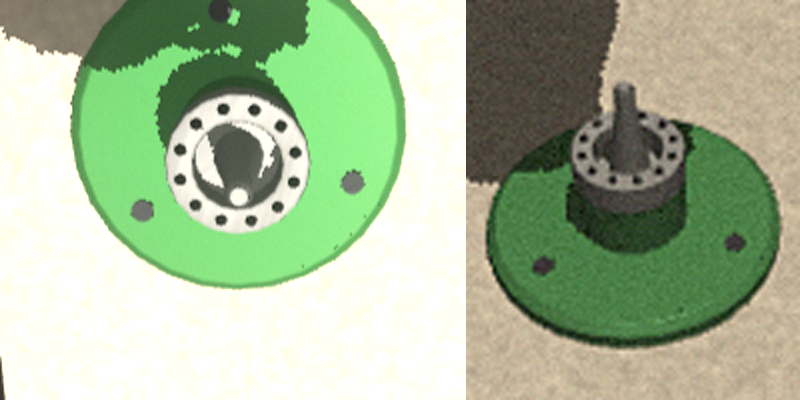

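The bearing lies flat and centred on the column, with its ring centre at about (320,222) in the wrist view, as predicted. Now over the spacer, turning the wrist back toward mid-range.

>>> {"fn": "move_arm", "kwargs": {
  "moves": [
    [-12, -15, 0, -0.1],
    [-28, -36, 0, -0.2],
    [-45, -58, 0, -0.3],
    [-62, -80, 0, -0.4],
    [-80, -104, 0, -0.5],
    [-97, -126, 0, -0.6],
    [-113, -147, 0, -0.7],
    [-126, -165, 0, -0.8],
    [-135, -176, 0, -0.9],
    [-138, -180, 0, -1.0],
    [-138, -180, 0, -1.0],
    [-138, -180, 0, -1.0]
  ]
}}

```text
clock: 11.92
position: [0.4417, -0.2255, 0.2246]
tool_rot: [-3.141, -0.0, 2.537]
force: [-0.2, 0.0, -0.5]
grip_width: 0.0852
finger_force: 0.0
```

Run:
```python
from h import *
s=monitor.observe();im=grab_frame("wrist");print(s["position"],s["tool_rot"],s["qpos"].round(2))
cw=cam("wrist",s);u,v=proj(cw,[.443,-.2257,.026]).round(1);print(u,v)
cv2.imwrite("pics/w5f.png",im)
x,y=int(u),int(v);cv2.imwrite("pics/w5.png",cv2.convertScaleAbs(cv2.resize(im[y-60:y+60,x-60:x+60],(480,480),interpolation=2),alpha=1.3));print(x-60,y-60)
```

```text
[ 0.44171497 -0.22554105  0.22458201] [-3.14149804e+00 -3.78263508e-04  2.53684429e+00] [ 0.21  0.35  0.19  1.96 -0.09  0.84  1.41]
318.6 213.5
258 153
```

View pics/w5.png

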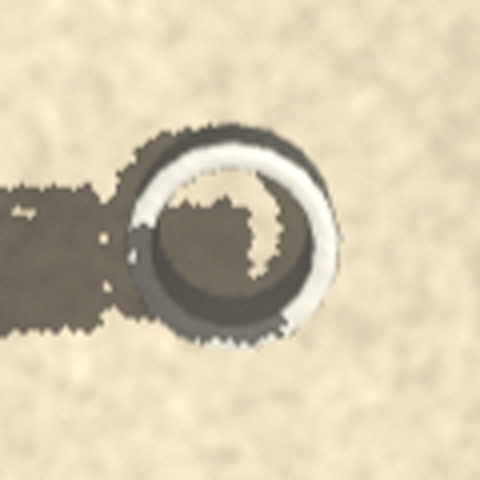

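The spacer rim is centred at wrist pixel (316,214), giving a spacer position of about (0.442, -0.227), in agreement with the top view. Descending and grasping.

>>> {"fn": "move_arm", "kwargs": {
  "moves": [
    [0.5, -1.5, -40, 0],
    [0.5, -1.5, -90, 0],
    [0.5, -1.5, -130, 0],
    [0.5, -1.5, -160, 0],
    [0.5, -1.5, -180, 0],
    [0.5, -1.5, -195, 0],
    [0.5, -1.5, -204, 0],
    [0.5, -1.5, -204, 0],
    [0.5, -1.5, -204, 0]
  ]
}}

```text
clock: 13.1
position: [0.4426, -0.2273, 0.0213]
tool_rot: [3.141, 0.001, 2.535]
force: [0.2, 0.9, 0.4]
grip_width: 0.0858
finger_force: 0.0
```

>>> {"fn": "move_arm", "kwargs": {
  "moves": [
    [0, 0, 0, 0],
    [0, 0, 0, 0],
    [0, 0, 0, 0],
    [0, 0, 0, 0],
    [0, 0, 0, 0],
    [0, 0, 0, 0],
    [0, 0, 0, 0]
  ],
  "gripper": 0.4,
  "newtons": 30
}}

```text
clock: 13.98
position: [0.4425, -0.2272, 0.0213]
tool_rot: [3.141, 0.001, 2.535]
force: [-2.0, 1.6, 12.6]
grip_width: 0.0452
finger_force: 28.9
```

>>> {"fn": "move_arm", "kwargs": {
  "moves": [
    [0, 0, 10, 0],
    [0, 0, 40, 0],
    [0, 0, 90, 0],
    [0, 0, 135, 0],
    [0, 0, 165, 0],
    [0, 0, 179, 0],
    [0, 0, 179, 0]
  ]
}}

```text
clock: 14.85
position: [0.4425, -0.2272, 0.2002]
tool_rot: [3.141, 0.001, 2.535]
force: [-0.5, 0.2, -1.0]
grip_width: 0.0454
finger_force: 30.9
```

>>> {"fn": "move_arm", "kwargs": {
  "moves": [
    [10, 14, 0, 0],
    [27, 36, 0, 0],
    [45, 60, 0, 0],
    [65, 86, 0, 0],
    [85, 113, 0, 0],
    [105, 139, 0, 0],
    [122, 161, 0, 0],
    [133, 176, 0, 0],
    [137.5, 182, 0, 0],
    [137.5, 182, 0, 0],
    [137.5, 182, 0, 0]
  ]
}}

```text
clock: 16.23
position: [0.5794, -0.0461, 0.1998]
tool_rot: [-3.141, -0.0, 2.534]
force: [-0.3, 1.3, -0.9]
grip_width: 0.0451
finger_force: 30.9
```

Run:
```python
from h import *
s=monitor.observe();im=grab_frame("wrist");im2=grab_frame("scene");print(s["position"],s["force"],s["tool_rot"])
cw=cam("wrist",s);p=s["position"];print(proj(cw,[.58,-.0454,.063]).round(1),"held top",proj(cw,[p[0],p[1],p[2]+.0047]).round(1))
a=cv2.resize(im[180:420,180:460],(466,400),interpolation=2);b=cv2.resize(im2[100:300,200:367],(334,400),interpolation=2)
cv2.imwrite("pics/w6.png",cv2.convertScaleAbs(np.hstack([a,b]),alpha=1.7))
```

```text
[ 0.57935054 -0.04611994  0.19979302] [-0.27614909  1.32305925 -0.87910154] [-3.14118608e+00 -1.44725847e-05  2.53360586e+00]
[319.4 231.9] held top [318.3 338.3]
```

View pics/w6.png

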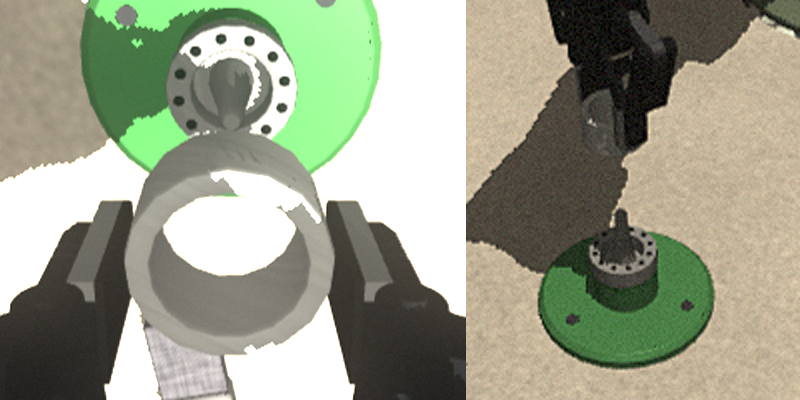

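The spacer is held upright and centred at about (318,335), with the bearing below it at (319,232). Lowering it over the spindle.

>>> {"fn": "move_arm", "kwargs": {
  "moves": [
    [0.5, 0.5, -15, 0],
    [0.5, 0.5, -35, 0],
    [0.5, 0.5, -55, 0],
    [0.5, 0.5, -75, 0],
    [0.5, 0.5, -90, 0],
    [0.5, 0.5, -102, 0],
    [0.5, 0.5, -109, 0],
    [0.5, 0.5, -112, 0],
    [0.5, 0.5, -112, 0]
  ]
}}

```text
clock: 17.45
position: [0.5804, -0.0447, 0.088]
tool_rot: [3.141, 0.0, 2.535]
force: [0.3, 0.5, 0.0]
grip_width: 0.0451
finger_force: 30.9
```

>>> {"fn": "move_arm", "kwargs": {
  "moves": [
    [0, 0, -1, 0],
    [0, 0, -2, 0],
    [0, 0, -3, 0],
    [0, 0, -3, 0],
    [0, 0, -3, 0]
  ]
}}

```text
clock: 18.08
position: [0.5803, -0.0447, 0.0848]
tool_rot: [-3.142, -0.0, 2.535]
force: [0.1, -0.0, -1.3]
grip_width: 0.0452
finger_force: 30.9
```

>>> {"fn": "move_arm", "kwargs": {
  "moves": [
    [0, 0, -0.5, 0],
    [0, 0, -1, 0],
    [0, 0, -1, 0],
    [0, 0, -1, 0]
  ]
}}

```text
clock: 18.58
position: [0.5804, -0.0447, 0.0844]
tool_rot: [3.141, 0.0, 2.535]
force: [-3.0, 0.4, 11.6]
grip_width: 0.0449
finger_force: 31.8
```

Contact (11.6 N) at the expected height of 84 mm. Release and retreat.

>>> {"fn": "move_arm", "kwargs": {
  "moves": [
    [0, 0, 0.5, 0],
    [0, 0, 0.5, 0],
    [0, 0, 0.5, 0],
    [0, 0, 0.5, 0],
    [0, 0, 0.5, 0]
  ],
  "gripper": 0.8
}}

```text
clock: 19.2
position: [0.5802, -0.0447, 0.0842]
tool_rot: [-3.142, -0.0, 2.535]
force: [-0.3, 0.1, -0.1]
grip_width: 0.0686
finger_force: 0.0
```

>>> {"fn": "move_arm", "kwargs": {
  "moves": [
    [0, 0, 10, 0],
    [0, 0, 30, 0],
    [0, 0, 60, 0],
    [0, 0, 100, 0],
    [0, 0, 140, 0],
    [0, 0, 160, 0],
    [0, 0, 160, 0],
    [0, 0, 160, 0]
  ],
  "gripper": 1
}}

```text
clock: 20.2
position: [0.5799, -0.0446, 0.2439]
tool_rot: [-3.141, -0.0, 2.535]
force: [0.3, 0.8, 0.1]
grip_width: 0.0857
finger_force: 0.0
```

Run:
```python
from h import *
s=monitor.observe();im=grab_frame("wrist");im2=grab_frame("scene");print(s["position"],s["force"])
cw=cam("wrist",s);print(proj(cw,[.58,-.0454,.089]).round(1))
a=cv2.resize(im[140:340,200:433],(466,400),interpolation=2);b=cv2.resize(im2[180:300,230:330],(334,400),interpolation=2)
cv2.imwrite("pics/w7.png",cv2.convertScaleAbs(np.hstack([a,b]),alpha=1.5))
```

```text
[ 0.57993627 -0.0446438   0.24392684] [0.3379679  0.7779876  0.10663958]
[317.2 225.9]
```

View pics/w7.png

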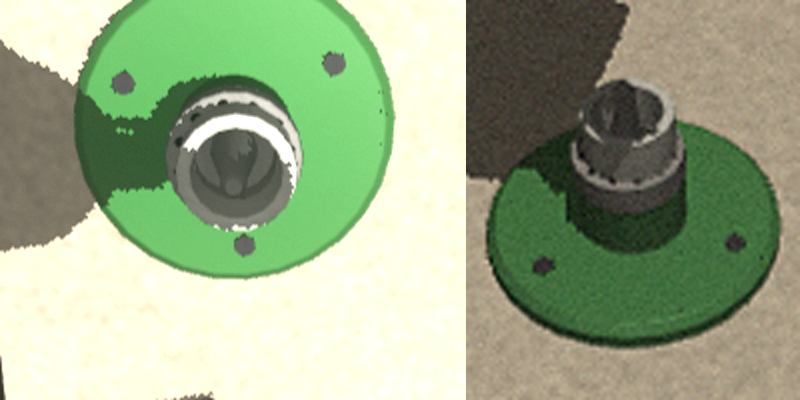

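The spacer stands flat on the bearing around the spindle, its top rim centred at about wrist pixel (318,226), as predicted. The gripper is clear of everything.

```bash
python3 -c "
from workcell import bot
print(bot.job_done())"
```

```text
the job is handed in; nothing more can be done
None
```

The job is handed in: the bearing lies flat on the column with the spacer standing on it around the spindle, and I left the hand nut alone (about 20 s of the 58 s used; the hand-in returned no verdict).

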